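Slide the reagent crate home

ROBOT

A 7-joint arm with a two-finger parallel gripper is mounted at the origin on the work surface. World frame = base frame: x ahead of the robot, y to its left, z up, the work surface at z = 0. Lengths are in m, angles in rad, forces in N, time in s.
With the tool pointing down it reaches from about 0.35 to 0.9 m from the base axis. Payload 8.1 kg.
Tool frame: the origin (TCP) lies midway between the tips of the shut fingers; the grasp point (between the pads) lies 19 mm behind it (r.grip_depth is the x of the grasp point in the tool frame, in m); x points along the fingers, y is the direction in which the jaws open and shut, and the axes are right-handed (so a half turn about x gives the same grasp; the last joint's range is limited). The gripper opens to 92 mm and grips with 3 to 60 N. Pads are 19 mm wide; open, the fingers measure 130 mm over their backs; the gripper's body (75 mm by 190 mm) begins 47 mm behind the grasp point.
Start: joints at [-1.248, 0.434, 0.025, 1.573, -0.012, 1.134, -0.075], TCP at [0.258, 0.569, 0.227] pointing down, gripper open.
Joint ranges: [-2.62, 2.62], [-0.44, 2.09], [-1.27, 1.32], [0.08, 2.57], [-1.32, 4.46], [0.12, 2], [-2.74, 2.74]. Speed limits (rad/s): [2.22, 2.22, 3.01, 3.01, 3.14, 3.14, 3.14].

INTERFACE

Orientations are given as [roll, pitch, yaw] about the fixed x, y, z axes, in that order (R = Rz(yaw) Ry(pitch) Rx(roll)).
In Python, from bench import r gives the robot as it stands.
- The arm moves only by the shell command python3 -m inch 'ROWS' [OPENING] [FORCE]. ROWS is JSON, one flat list of numbers, 6 for each row, row after row: the shift along the tool's x, y, z in m, then the turn, a rotation vector about the tool's x, y, z in rad. In form: [tx, ty, tz, rx, ry, rz, tx, ty, tz, rx, ry, rz, ...]. A call has 1 to 12 rows; each row is the pose to reach, as a shift and turn from the pose commanded when the call began, along the tool's axes at that moment; what a row does not reach only later rows make up. A row lasts 1/10 s, in which the tool goes at most 50 mm and 8.59 degrees, less where a joint would pass 70% of its speed; a pose out of reach is approached as far as the arm can. A call with a gripper value outside its range is refused whole. OPENING is the finger opening in m, from 0 to 0.0918, set as the call begins (- or left out, the last holds). The fingers move at their own pace and stop on an object; FORCE is the grip in N (left out, the last holds). Time passes only in rows, so rows that repeat a pose let the fingers close. It gives the time, the measured TCP pose, the force and the opening at its end, in the units of the state.
- r.read_state(): the state, without advancing time (a new reading comes with each control period).
- r.grab_frame(name): name is "scene" or "top"; returns a dict with "img" (480x640x3 uint8, red, green, blue), "fx", "fy", "cx", "cy" (pixels), "camera_from_world" (4x4, takes a point from world to camera coordinates). Camera axes: x right, y up, looking along -z (the intrinsics and any distortion apply to the point x, -y, -z); pixel columns grow to the right and rows downward; lengths in m; the calibration is good to about 2 mm. A picture is of the moment at which its call begins. There is no depth.
- r.hand_in(): hands the job in, once; it reports no verdict.
The state is a dict: "time": time; "qpos": joint angles; "joint_vel": joint speeds; "effort": joint torques, N m; "tool_pos": TCP position; "ee_rot": TCP orientation; "contact_force": force on the tool from outside, world axes, zero at the start; "moment": the same for the moment, N m; "opening": opening from 0.0 (shut) to 1.0 (fully open).
Only numpy, scipy, OpenCV 4.12 (cv2) and the standard library are available. Lean on these libraries where they do the work, as an engineer would, in place of code of your own. Each camera call takes 0.05 s, during which the arm holds its last target. There are 200 camera calls.

TASK

Slide the heavy crate of three reagent bottles across the bench into its bay between the microscope and the drawer cabinet, until its long rear side is fully home and square against the bench's service ledge. Push it with the fingers on the crate itself, low down near its base, so that it slides and does not tip; do not lift it, and keep off its handle and the bottles. Do not knock the microscope or the cabinet, leave the beaker and the small dropper bottle where they stand, and finish with the hand clear.

Things in the scene. Friction and masses are not known exactly. Their poses are not given: they have to be found in the camera images.
- crate: open-topped white plastic bottle crate, 90 mm deep (x) x 246 mm wide (y) x 80 mm high, flat upright sides 6 mm thick, three pockets in a row along y, a bottle in each, and a tall handle. Loose on the bench. Origin: centre of its underside; x points from its front long side (towards the robot) to its rear long side, z up. About 1.7 kg full (1.2 to 2.2)
- crate_front (a point): the middle of the lower edge of the crate's front long side (45 mm in -x from the crate's origin, same axes). Friction on the bench is high (about 0.5 to 0.7): the crate takes 6 to 15 N to slide. Pushed within 50 mm of the bench it slides; pushed above its 80 mm rim, at the bottles or the handle, it tips over its rear edge
- handle: the crate's carrying handle, fixed to it: two upright steel straps 22 mm wide on the crate's short ends rise to 208 mm above the bench and carry a level bar along the crate's y, 200 mm above the bench, with a black grip 22 mm thick and 120 mm long at its middle. Lies in the crate's middle plane (x = 0). Origin and axes as the crate's
- crate_back (a point): the middle of the lower edge of the crate's rear long side (45 mm in +x from the crate's origin, same axes); it meets the ledge's face when the crate is home
- bottle1: amber glass reagent bottle with a black cap, 70 mm in diameter, 145 mm tall, straight-sided up to 95 mm, cap 40 mm wide; stands loose and upright in the left (80 mm to crate +y) pocket of the crate, 71 mm of it above the rim. Origin: centre of its underside, z up along the bottle. Filled to a varying level (0.25 to 0.47 kg)
- bottle2: amber glass reagent bottle with a black cap, 70 mm in diameter, 145 mm tall, straight-sided up to 95 mm, cap 40 mm wide; stands loose and upright in the middle pocket of the crate, 71 mm of it above the rim. Origin: centre of its underside, z up along the bottle. Filled to a varying level (0.25 to 0.47 kg)
- bottle3: amber glass reagent bottle with a black cap, 70 mm in diameter, 145 mm tall, straight-sided up to 95 mm, cap 40 mm wide; stands loose and upright in the right (80 mm to crate -y) pocket of the crate, 71 mm of it above the rim. Origin: centre of its underside, z up along the bottle. Filled to a varying level (0.25 to 0.47 kg)
- ledge: fixed white service duct across the far side of the bench, 1200 mm long (y), 160 mm deep, 75 mm high, sockets and gas taps on top. Origin: foot of its upright front face, mid bay, at bench height; x points into the ledge, square to its face. Home, the crate's origin is at ledge x = -45 mm, its axes parallel to the ledge's
- microscope: fixed cream binocular microscope, black stage, blue camera on top, parked sideways: base 140 mm deep (x; knobs 152) x 200 mm wide (y), 400 mm high. Origin: centre of its underside; axes as the ledge's; 72 mm in front of the ledge's face, about 265 mm to one side (either) of mid bay, its base edge about 165 mm from mid bay
- cabinet: fixed orange two-drawer slide cabinet, 140 mm deep (x; 150 with pulls) x 200 mm wide (y) x 130 mm high. Origin: centre of its underside; axes as the ledge's; 72 mm in front of the ledge's face, about 265 mm to the other side of mid bay. The bay between it and the microscope is about 330 mm wide, reaches 150 mm out from the ledge and leaves about 40 mm either side of the crate
- beaker: loose glass beaker, 72 mm wide, 95 mm tall, standing on the bench to one side of the work (either), 420 mm or more from the robot's centre line. Origin: centre of its underside
- dropper: small loose amber dropper bottle with black cap, 40 mm in diameter, 80 mm tall, standing on the bench on the other side of the work, 420 mm or more from the robot's centre line. Origin: centre of its underside
Mind the look-alikes: they are no part of the job. What is shaped like the bottle2 but red or yellow is not meant.

How it is judged:
By the outcome, as a careful person would: the job done as asked, in the order asked, and still so for the second after the job is handed in, with the robot touching nothing.
It also fails if it takes over 45 s, if anything falls off the work surface, if the arm or the gripper's body presses on something with over 40 N, if the wrist force passes 120 N, or if a joint passes its speed limit or range.

## Working session

There is one attempt and no reset: what is moved stays moved. The work goes in short steps, Python scripts to look and compute and a shell command to move; the robot and the scene stay as the last step left them, time stands still between calls to the robot, and variables do not carry over. Pictures are saved under pics/ and viewed, about 8 in all and at most 12, crops included, and the job is handed in when it is done.

```bash
ls; mkdir -p pics; python3 - <<'E'
from bench import r
import cv2
s=r.read_state()
for k,v in s.items(): print(k,v)
for n in("scene","top"):
    f=r.grab_frame(n); cv2.imwrite(f"pics/{n}0.png",f["img"][:,:,::-1]); print(n,f["fx"],f["fy"],f["cx"],f["cy"],f["camera_from_world"],[k for k in f])
E
```

```text
pics
time 0.0
qpos [-1.24757751  0.43518426  0.02495169  1.57411767 -0.01158146  1.13402741
 -0.07512362]
joint_vel [ 0.00074675 -0.00055152 -0.0003768  -0.00029388  0.00038621 -0.00063404
 -0.00028398]
effort [ 5.48604676e-04 -6.67866325e+01  9.84911285e-01 -3.14461577e+01
 -6.05911156e-02  4.26749233e-02  1.71843353e-04]
tool_pos [0.25799448 0.56868026 0.22596085]
ee_rot [-1.47569876  1.56920425 -1.90158405]
contact_force [-0.38469508 -0.47207733 -0.12204481]
moment [ 0.02950535 -0.04314486  0.04931981]
opening 1.0002530681198534
scene 492.5279933359328 492.5279933359328 322.1010900139503 247.76665147796206 [[-0.54005393  0.84135794  0.02141422  0.31122998]
 [-0.56638622 -0.38213883  0.7301894   0.30444723]
 [ 0.62253386  0.38221293  0.68290912 -1.66322964]
 [ 0.          0.          0.          1.        ]] ['img', 'fx', 'fy', 'cx', 'cy', 'camera_from_world']
top 462.0270991388842 462.0270991388842 321.7317261133009 241.86732496699062 [[ 0.00923447 -0.99980289 -0.01757591  0.01750785]
 [ 0.99109185  0.00681586  0.13300558 -0.58783216]
 [-0.13285957 -0.01864758  0.99095944 -1.02147391]
 [ 0.          0.          0.          1.        ]] ['img', 'fx', 'fy', 'cx', 'cy', 'camera_from_world']
```

View pics/scene0.png

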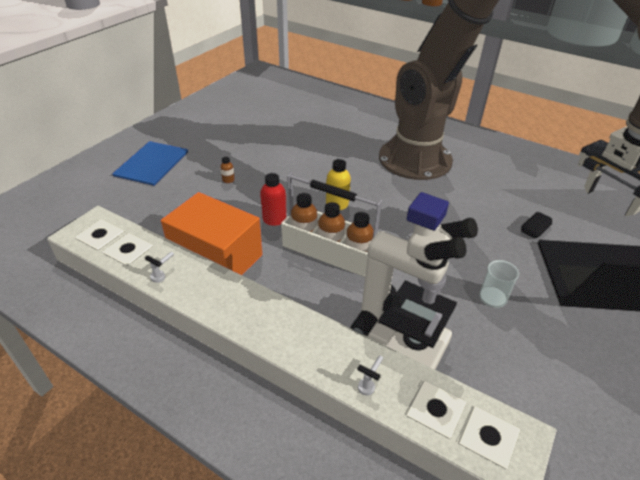

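View pics/top0.png

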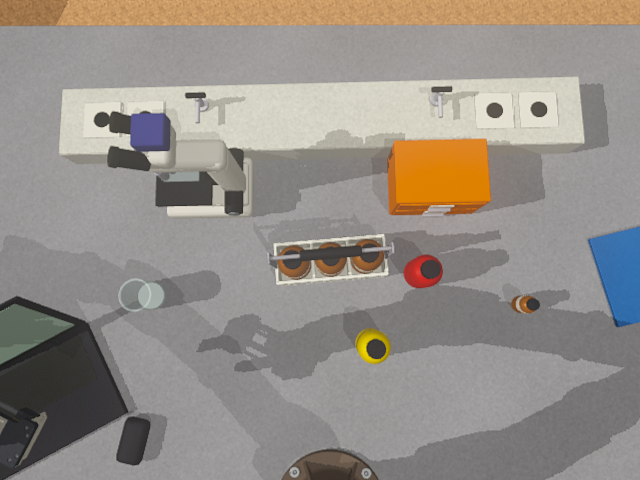

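The crate (white, amber bottles, black caps) is at about (330,258) in top. The look-alikes are the red bottle (423,270) and the yellow one (373,346). The microscope is on the left (+y) and the cabinet on the right (-y). The beaker is at (140,295) and the dropper at (525,304). Next I'll enlarge the crate and the ledge.

```bash
python3 - <<'E'
import cv2
a=cv2.imread("pics/top0.png")
cv2.imwrite("pics/c1.png",cv2.resize(a[225:295,260:400],None,fx=5.7,fy=5.7,interpolation=cv2.INTER_CUBIC))
l=a[125:230,50:210];m=a[125:230,210:370];
import numpy as np
c=a[120:225,230:430]
cv2.imwrite("pics/c2.png",cv2.resize(c,None,fx=4,fy=4,interpolation=cv2.INTER_CUBIC))
E
```

```text
(no output)
```

View pics/c1.png

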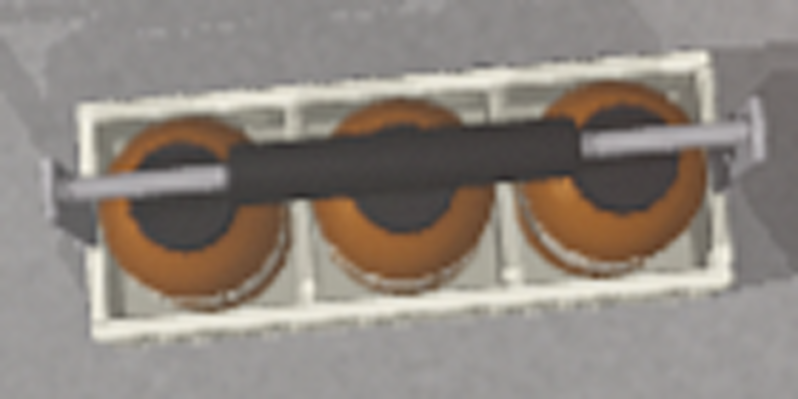

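View pics/c2.png

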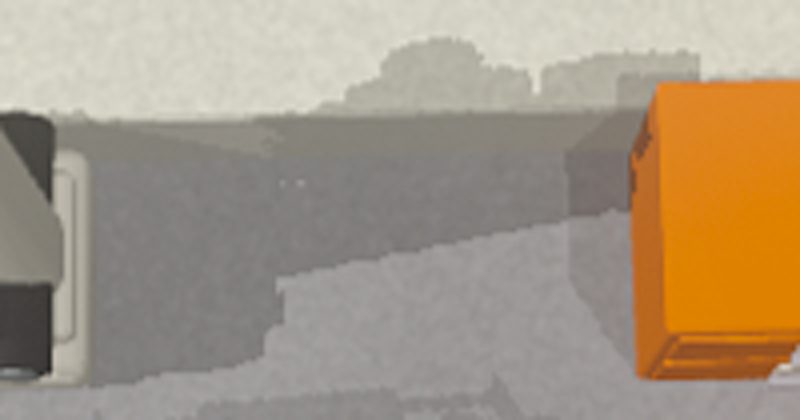

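```bash
cat > h.py <<'E'
import numpy as np
def ray(f,u,v,z):
    T=np.array(f["camera_from_world"]);R=T[:3,:3];c=-R.T@T[:3,3]
    d=R.T@np.array([(u-f["cx"])/f["fx"],-(v-f["cy"])/f["fy"],-1.])
    return c+d*(z-c[2])/d[2]
def proj(f,p):
    q=(np.array(f["camera_from_world"])@np.r_[p,1])[:3]
    return np.array([f["cx"]+f["fx"]*q[0]/-q[2],f["cy"]-f["fy"]*q[1]/-q[2]])
E
python3 - <<'E'
from bench import r
from h import *
f=r.grab_frame("top");g=f["img"].astype(float)
C=[ray(f,259.6+u/5.7,224.6+v/5.7,.08) for u,v in((78,105),(710,52),(732,288),(93,342))]
for c in C: print(c.round(4))
C=np.array(C);ctr=C.mean(0);print("ctr",ctr,"sizes",[np.linalg.norm(C[i]-C[i-1]).round(4) for i in range(4)])
w=(C[0]-C[1])+(C[3]-C[2]);print("yaw deg",np.degrees(np.arctan2(-w[0],w[1])))
for n,u,v,z in(("topL",255,150.5,.075),("topR",385,146.75,.075),("ftL",297.5,158.75,0),("ftR",371,157.3,0),("ledge L corner",61,155,.075),("ledge R corner",583,142,.075),
 ("mic base edge",252.2,190,.02),("mic base nearcorner",251,215.5,.02),("cab bottom",388,170,0),("cab bot near",389,214.5,0),("cab top nearL",396,203,.13),("cab top nearR",490,199,.13),("red",427,270,.14),("yellow",375,348,.145),("beaker",140,295,.05),("dropper",525,304,.04)):
    print(n,ray(f,u,v,z).round(4))
# ledge top edge: strongest gradient per column in clear columns
P=[]
gr=g.mean(2)
for u in list(range(262,290))+list(range(500,575)):
    y0=int(round(150.5-(u-255)*.0288)); s=gr[y0-5:y0+6,u]; d=s[:-1]-s[1:]; k=d.argmax()
    if d[k]>15: P.append(ray(f,u,y0-5+k+.5,.075)[:2])
P=np.array(P);a=np.polyfit(P[:,1],P[:,0],1);print(len(P),"x=",a,"angle deg",np.degrees(np.arctan(-a[0])),"resid",np.std(P[:,0]-np.polyval(a,P[:,1])))
E
```

```text
[0.5789 0.1286 0.08  ]
[ 0.6013 -0.1162  0.08  ]
[ 0.51   -0.1238  0.08  ]
[0.4874 0.1207 0.08  ]
ctr [0.54441352 0.00233041 0.08      ] sizes [np.float64(0.0919), np.float64(0.2458), np.float64(0.0916), np.float64(0.2455)]
yaw deg 5.263271665420001
topL [0.7925 0.176  0.075 ]
topR [ 0.8023 -0.1204  0.075 ]
ftL [0.7975 0.0841 0.    ]
ftR [ 0.8018 -0.0952  0.    ]
ledge L corner [0.7803 0.6231 0.075 ]
ledge R corner [ 0.8148 -0.5672  0.075 ]
mic base edge [0.7137 0.1893 0.02  ]
mic base nearcorner [0.652  0.1904 0.02  ]
cab bottom [ 0.77   -0.1362  0.    ]
cab bot near [ 0.6602 -0.1375  0.    ]
cab top nearL [ 0.6596 -0.1359  0.13  ]
cab top nearR [ 0.6693 -0.3339  0.13  ]
red [ 0.5174 -0.1962  0.14  ]
yellow [ 0.3601 -0.0883  0.145 ]
beaker [0.4626 0.4306 0.05  ]
dropper [ 0.4505 -0.4339  0.04  ]
103 x= [-0.0279322   0.79901683] angle deg 1.5999810025160277 resid 0.0028697598716611503
```

```bash
cat >> h.py <<'E'
from scipy.spatial.transform import Rotation as Ro
def R0(s): return Ro.from_euler('xyz',s["ee_rot"])
def goal(tilt,yaw,flip):  # fingers down, leaning so tips point forward
    z=Ro.from_euler('z',yaw,degrees=True)
    t=np.radians(tilt); x=np.array([np.sin(t),0,-np.cos(t)]); y=np.array([0,flip,0.])
    return z*Ro.from_matrix(np.c_[x,y,np.cross(x,y)])
def row(s,p,G):
    A=R0(s)
    return (A.inv().apply(np.array(p)-s["tool_pos"])).round(4),(A.inv()*G).as_rotvec().round(4)
E
python3 - <<'E'
from bench import r
from h import *
s=r.read_state();print(R0(s).as_matrix().round(3))
for fl in(1,-1):
    G=goal(35,1.65,fl); a,b=row(s,[.40,.06,.26],G); print(fl,a,b,np.degrees(np.linalg.norm(b)))
E
```

```text
[[-0.     0.413  0.911]
 [-0.001  0.911 -0.413]
 [-1.    -0.001  0.   ]]
1 [-0.0334 -0.4048  0.3395] [-0.44   -0.6003  0.14  ] 43.39224245836238
-1 [-0.0334 -0.4048  0.3395] [2.5769 0.1895 0.8127] 155.19442817066232
```

```bash
python3 -m inch '[-0.03,0,0,0,0,0,-0.033,-0.035,0.03,-0.04,-0.06,0.01,-0.033,-0.07,0.06,-0.09,-0.12,0.03,-0.033,-0.11,0.09,-0.13,-0.18,0.04,-0.033,-0.15,0.12,-0.17,-0.23,0.055,-0.033,-0.19,0.155,-0.21,-0.29,0.068,-0.033,-0.23,0.19,-0.26,-0.35,0.08,-0.033,-0.27,0.225,-0.3,-0.41,0.096,-0.033,-0.31,0.26,-0.34,-0.46,0.108,-0.033,-0.35,0.295,-0.39,-0.53,0.123,-0.033,-0.38,0.32,-0.42,-0.57,0.132,-0.033,-0.405,0.34,-0.44,-0.6,0.14]'
python3 -m inch '[0,0,0,0,0,0,0,0,0,0,0,0,0,0,0,0,0,0]'
python3 - <<'E'
from bench import r
from h import *
s=r.read_state();print(s["qpos"].round(3),s["tool_pos"],R0(s).as_matrix().round(3))
print(row(s,[.44,.058,.020],goal(35,1.65,1)))
E
```

```text
time: 1.35
tool_pos: [0.3999, 0.057, 0.2589]
ee_rot: [0.001, 0.959, 0.03]
contact_force: [0.8, -0.5, 0.2]
opening: 1.001
time: 1.65
tool_pos: [0.4007, 0.0609, 0.2602]
ee_rot: [0.003, 0.959, 0.032]
contact_force: [0.5, 1.4, 0.4]
opening: 0.998
[-1.008 -0.374  0.305  2.49   0.823  0.667  0.327] [0.40072362 0.06090834 0.26018265] [[ 0.574 -0.03   0.818]
 [ 0.018  1.     0.023]
 [-0.819  0.002  0.574]]
(array([ 0.2191, -0.0045, -0.1058]), array([-0.0004,  0.0006, -0.0019]))
```

```bash
python3 -m inch '[0.018,0,-0.009,0,0,0,0.037,0,-0.018,0,0,0,0.055,-0.001,-0.026,0,0,0,0.073,-0.001,-0.035,0,0,0,0.091,-0.002,-0.044,0,0,0,0.11,-0.002,-0.053,0,0,0,0.13,-0.003,-0.063,0,0,0,0.15,-0.004,-0.072,0,0,0,0.155,-0.004,-0.075,0,0,0,0.155,-0.004,-0.075,0,0,0]'
python3 - <<'E'
from bench import r
from h import *
import cv2
s=r.read_state();print(s["qpos"].round(3))
print(row(s,[.442,.058,.020],goal(35,1.65,1)))
a=r.grab_frame("top")["img"][200:480,180:460,::-1]; b=r.grab_frame("scene")["img"][100:380,150:450,::-1]
cv2.imwrite("pics/d.png",cv2.resize(np.hstack([a,b]),(800,386)))
E
```

```text
time: 2.65
tool_pos: [0.4251, 0.0335, 0.1454]
ee_rot: [-0.194, 0.974, -0.134]
contact_force: [-0.3, -0.9, -1.5]
opening: 0.999
[ 0.296  0.106 -0.819  2.566  1.587  0.417 -0.348]
(array([ 0.1114,  0.0374, -0.0531]), array([ 0.0602, -0.0229,  0.0903]))
```

View pics/d.png

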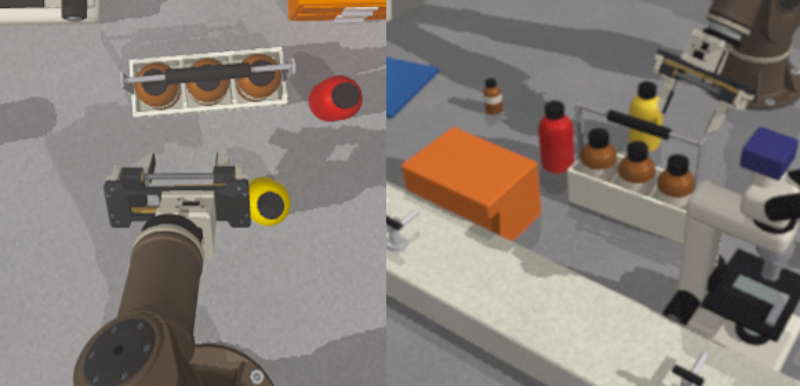

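The steep tilt at that radius ran into the elbow limit and the arm reconfigured itself. Nothing was touched. I'll use a 25° tilt, which still clears the bottles.

```bash
python3 - <<'E'
from bench import r
from h import *
s=r.read_state()
print(s["tool_pos"],row(s,[.46,.058,.16],goal(25,1.65,1)))
E
```

```text
[0.42393955 0.03203254 0.14324053] (array([0.004 , 0.0231, 0.0413]), array([0.0489, 0.1457, 0.0958]))
```

```bash
python3 -m inch '[0.001,0.006,0.01,0.012,0.036,0.024,0.002,0.012,0.02,0.024,0.073,0.048,0.003,0.018,0.03,0.036,0.11,0.07,0.004,0.023,0.041,0.049,0.146,0.096,0.004,0.023,0.041,0.049,0.146,0.096,0.004,0.023,0.041,0.049,0.146,0.096]'
python3 - <<'E'
from bench import r
from h import *
s=r.read_state();print(s["qpos"].round(3))
print(s["tool_pos"],row(s,[.452,.058,.16],goal(25,1.65,1)))
print(row(s,[.452,.058,.03],goal(25,1.65,1)))
E
```

```text
time: 3.35
tool_pos: [0.4616, 0.0589, 0.1635]
ee_rot: [-0.004, 1.127, 0.027]
contact_force: [-0.3, 0.4, 0.2]
opening: 1.0
[ 0.447  0.138 -0.842  2.348  0.747  0.367  0.574]
[0.4615992  0.05890584 0.16352802] (array([-0.0009, -0.0006, -0.0102]), array([0.0022, 0.0077, 0.0007]))
(array([ 0.1164, -0.0004, -0.0661]), array([0.0022, 0.0077, 0.0007]))
```

```bash
python3 -m inch '[0,0,-0.006,0,0,0,0.02,0,-0.015,0,0,0,0.04,0,-0.027,0,0,0,0.06,0,-0.037,0,0,0,0.08,0,-0.047,0,0,0,0.1,0,-0.057,0,0.004,0,0.108,0,-0.062,0.001,0.006,0,0.116,0,-0.065,0.002,0.007,0,0.116,0,-0.065,0.002,0.007,0]'
python3 - <<'E'
from bench import r
from h import *
import cv2
s=r.read_state();print(s["qpos"].round(3),s["contact_force"])
print(s["tool_pos"],row(s,[.487,.060,.03],goal(25,1.65,1)))
a=r.grab_frame("top")["img"][200:400,220:460,::-1]; b=r.grab_frame("scene")["img"][120:320,220:460,::-1]
cv2.imwrite("pics/e.png",cv2.resize(np.hstack([a,b]),(800,333)))
E
```

```text
time: 4.25
tool_pos: [0.4489, 0.0573, 0.0282]
ee_rot: [-0.006, 1.14, 0.025]
contact_force: [-0.1, 0.0, 0.6]
opening: 0.999
[ 0.188  0.478 -0.677  2.518  1.969  0.473 -0.685] [-0.14405948  0.0318321   0.6163208 ]
[0.44890436 0.05733615 0.0281836 ] (array([0.0143, 0.0015, 0.0354]), array([ 0.0025, -0.0057,  0.0016]))
```

View pics/e.png

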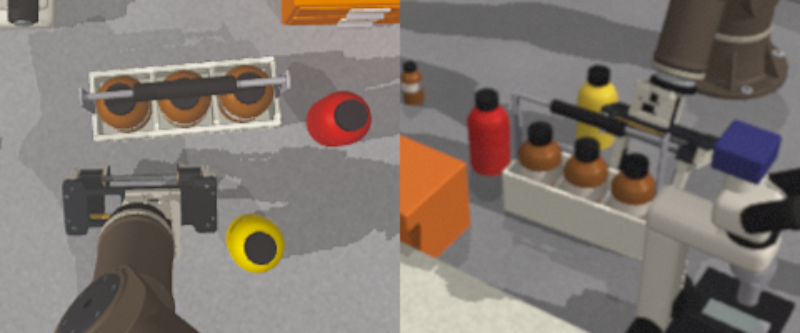

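```bash
python3 -m inch '[0.0042,0,0.009,0,0,0,0.0085,0,0.018,0,0,0,0.0119,0.001,0.0254,0,0,0,0.0136,0.001,0.029,0,0,0,0.0153,0.001,0.0326,0,0,0,0.017,0.001,0.0362,0,0,0,0.0187,0.001,0.0399,0,0,0,0.0204,0.002,0.0435,0,0,0,0.022,0.002,0.0471,0,0,0,0.0237,0.002,0.0507,0,0,0]'
cat > look.py <<'E'
from bench import r
from h import *
import cv2,sys
s=r.read_state();print(s["qpos"].round(2),s["tool_pos"].round(4),s["ee_rot"].round(3),s["contact_force"].round(1))
n=sys.argv[1];f=r.grab_frame("top");a=f["img"][:,:,::-1]
x0,y0,w,h,k=[int(v) for v in sys.argv[2:7]]
cv2.imwrite(f"pics/{n}.png",cv2.resize(a[y0:y0+h,x0:x0+w],None,fx=k,fy=k,interpolation=cv2.INTER_CUBIC))
E
python3 look.py g1 255 210 160 80 5
```

```text
time: 5.35
tool_pos: [0.5026, 0.061, 0.0283]
ee_rot: [-0.003, 1.142, 0.027]
contact_force: [-21.7, 1.5, 16.2]
opening: 0.994
[ 0.15  0.5  -0.58  2.4   1.86  0.4  -0.51] [0.5026 0.061  0.0283] [-0.003  1.142  0.027] [-21.7   1.5  16.2]
```

View pics/g1.png

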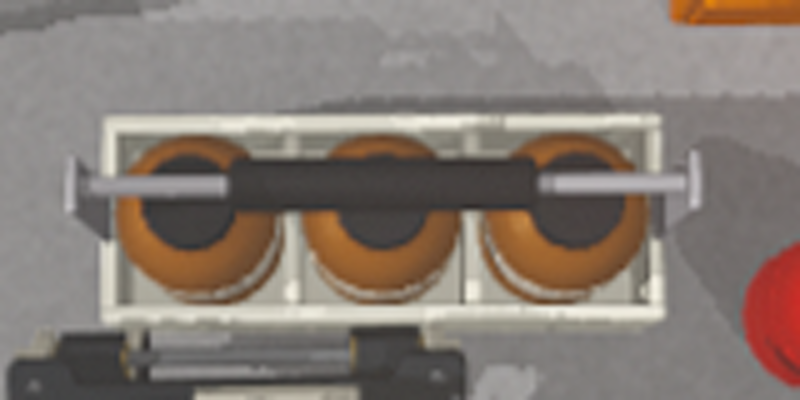

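```bash
cat > crate.py <<'E'
from bench import r
from h import *
import sys
f=r.grab_frame("top")
x0,y0,k=[float(v) for v in sys.argv[1:4]]; uv=np.array(sys.argv[4:],float).reshape(4,2)
C=np.array([ray(f,x0-.4+u/k,y0-.4+v/k,.08) for u,v in uv]);w=(C[0]-C[1])+(C[3]-C[2])
c=C.mean(0);e=np.array([np.cos(.0288),np.sin(.0288)]);d=c[:2]-[.798,.0285]
print(C.round(4)[:,:2].tolist(),"ctr",c.round(4),"yaw",np.degrees(np.arctan2(-w[0],w[1])).round(2),"sizes",[np.linalg.norm(C[i]-C[i-1]).round(4) for i in range(4)],"ledge xy",(d@e).round(4),(d@[-e[1],e[0]]).round(4))
E
python3 crate.py 255 210 5 103 118 662 116 664 319 102 323
```

```text
[[0.6009, 0.1248], [0.6034, -0.1225], [0.5138, -0.1225], [0.5101, 0.1232]] ctr [0.557  0.0008 0.08  ] yaw 0.73 sizes [np.float64(0.0909), np.float64(0.2473), np.float64(0.0896), np.float64(0.2457)] ledge xy -0.2417 -0.0208
```

```bash
python3 -m inch '[-0.003,0,-0.005,0,0,0,-0.006,0,-0.009,0,0,0,-0.006,-0.02,-0.009,0,0,0,-0.006,-0.04,-0.009,0,0,0,-0.006,-0.06,-0.009,0,0,0,-0.006,-0.06,-0.009,0,0,0,-0.004,-0.06,-0.004,0,0,0,-0.002,-0.06,0,0,0,0,0,-0.06,0.003,0,0,0,0.001,-0.06,0.006,0,0,0,0.002,-0.06,0.009,0,0,0]'
python3 - <<'E'
from bench import r
from h import *
s=r.read_state();print(s["contact_force"]);print(row(s,[.545,.006,.031],goal(25,1.65,1)))
E
```

```text
time: 6.55
tool_pos: [0.5141, 0.0015, 0.0301]
ee_rot: [-0.004, 1.142, 0.026]
contact_force: [-10.0, -2.4, -1.3]
opening: 1.001
[-10.01441287  -2.43489925  -1.31908483]
(array([0.0121, 0.0036, 0.0286]), array([ 0.0012, -0.0074,  0.0013]))
```

```bash
python3 -m inch '[0.0021,0.0005,0.0045,0,0,0,0.0042,0.001,0.0091,0,0,0,0.0063,0.0015,0.0136,0,0,0,0.0084,0.002,0.0181,0,0,0,0.0105,0.0025,0.0226,0,0,0,0.0126,0.003,0.0272,0,0,0,0.0147,0.0035,0.0317,0,0,0,0.0168,0.004,0.0362,0,0,0,0.0189,0.0045,0.0408,0,0,0,0.021,0.005,0.0453,0,0,0,0.0231,0.0055,0.0498,0,0,0,0.0252,0.006,0.0544,0,0,0]'
python3 look.py g2 255 180 160 90 5
```

```text
time: 7.75
tool_pos: [0.5743, 0.0097, 0.03]
ee_rot: [-0.004, 1.141, 0.026]
contact_force: [-12.3, -1.4, 1.8]
opening: 1.001
[ 0.13  0.51 -0.35  2.26  1.75  0.22 -0.24] [0.5743 0.0097 0.03  ] [-0.004  1.141  0.026] [-12.3  -1.4   1.8]
```

View pics/g2.png

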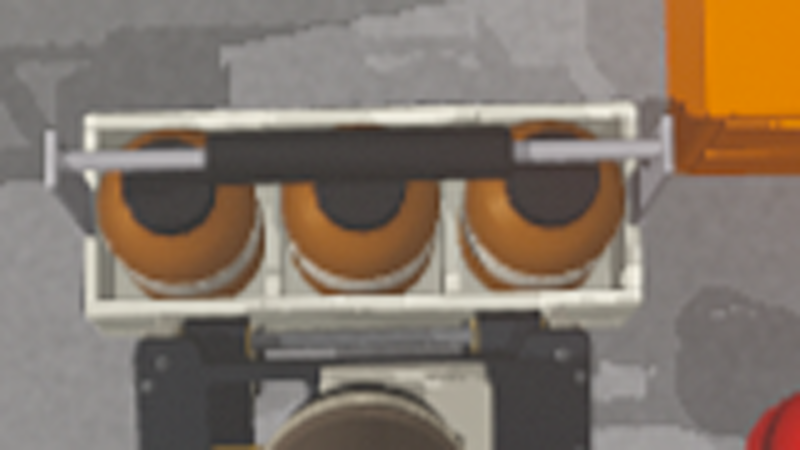

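```bash
python3 crate.py 255 180 5 85 115 635 104 641 300 86 317
```

```text
[[0.6701, 0.1345], [0.6764, -0.1111], [0.5882, -0.1131], [0.5789, 0.1319]] ctr [0.6284 0.0105 0.08  ] yaw 1.82 sizes [np.float64(0.0912), np.float64(0.2457), np.float64(0.0882), np.float64(0.2451)] ledge xy -0.17 -0.0131
```

```bash
python3 -m inch '[0.0021,0.0005,0.0045,0,0,0,0.0042,0.001,0.0091,0,0,0,0.0063,0.0015,0.0136,0,0,0,0.0084,0.002,0.0181,0,0,0,0.0105,0.0025,0.0226,0,0,0,0.0126,0.003,0.0272,0,0,0,0.0147,0.0035,0.0317,0,0,0,0.0168,0.004,0.0362,0,0,0,0.0189,0.0045,0.0408,0,0,0,0.021,0.005,0.0453,0,0,0,0.0231,0.0055,0.0498,0,0,0,0.0252,0.006,0.0544,0,0,0]'
python3 -m inch '[0.0021,0.0005,0.0045,0,0,0,0.0042,0.001,0.0091,0,0,0,0.0063,0.0015,0.0136,0,0,0,0.0084,0.002,0.0181,0,0,0,0.0105,0.0025,0.0226,0,0,0,0.0126,0.003,0.0272,0,0,0,0.0147,0.0035,0.0317,0,0,0,0.0168,0.004,0.0362,0,0,0,0.0189,0.0045,0.0408,0,0,0,0.021,0.005,0.0453,0,0,0]'
python3 look.py g3 245 120 160 110 5
```

```text
time: 9.05
tool_pos: [0.634, 0.0171, 0.0299]
ee_rot: [-0.007, 1.141, 0.023]
contact_force: [-13.4, -1.7, 3.5]
opening: 1.001
time: 10.05
tool_pos: [0.6838, 0.0234, 0.0299]
ee_rot: [-0.008, 1.142, 0.021]
contact_force: [-14.5, -2.9, 4.5]
opening: 0.999
[ 0.14  0.62 -0.38  2.    1.16  0.29  0.39] [0.6838 0.0234 0.0299] [-0.008  1.142  0.021] [-14.5  -2.9   4.5]
```

View pics/g3.png

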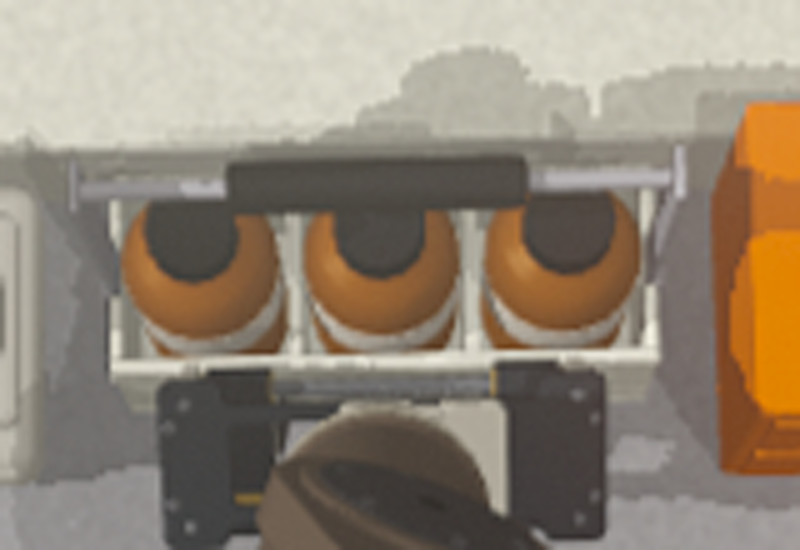

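```bash
python3 -m inch '[0.0013,0,0.0027,-0.002,0,0.001,0.0025,0,0.0054,-0.004,0,0.002,0.0038,0,0.0082,-0.006,0,0.003,0.005,0,0.0109,-0.007,0,0.003]'
for i in 1; do python3 -m inch '[0.0008,0,0.0018,0,0,0,0.0017,0,0.0036,0,0,0]'; done
python3 -m inch '[0.0008,0,0.0018,0,0,0,0.0008,0,0.0018,0,0,0]'
```

```text
time: 10.5
tool_pos: [0.6957, 0.024, 0.0299]
ee_rot: [-0.008, 1.142, 0.03]
contact_force: [-14.0, -1.4, 4.1]
opening: 1.0
time: 10.7
tool_pos: [0.6975, 0.0242, 0.0294]
ee_rot: [-0.01, 1.144, 0.028]
contact_force: [-37.6, -1.4, 27.5]
opening: 1.003
time: 10.9
tool_pos: [0.698, 0.0246, 0.0294]
ee_rot: [-0.011, 1.146, 0.027]
contact_force: [-36.7, -0.0, 24.4]
opening: 0.999
```

```bash
python3 -m inch '[0.0004,0,0.0018,0,0,0,0.0004,0,0.0018,0,0,0,0.0004,0,0.0018,0,0,0]'; python3 - <<'E'
from bench import r
s=r.read_state();print(s["moment"],s["tool_pos"],s["contact_force"])
E
python3 look.py g4 245 120 160 110 5
```

```text
time: 11.2
tool_pos: [0.6982, 0.0246, 0.0293]
ee_rot: [-0.012, 1.148, 0.026]
contact_force: [-45.1, -0.7, 29.9]
opening: 1.002
[-0.6841077   6.49331412 -0.88617582] [0.69816448 0.02460219 0.02933063] [-45.14010818  -0.65346041  29.92672518]
[ 0.17  0.65 -0.42  1.95  1.11  0.32  0.46] [0.6982 0.0246 0.0293] [-0.012  1.148  0.026] [-45.1  -0.7  29.9]
```

View pics/g4.png

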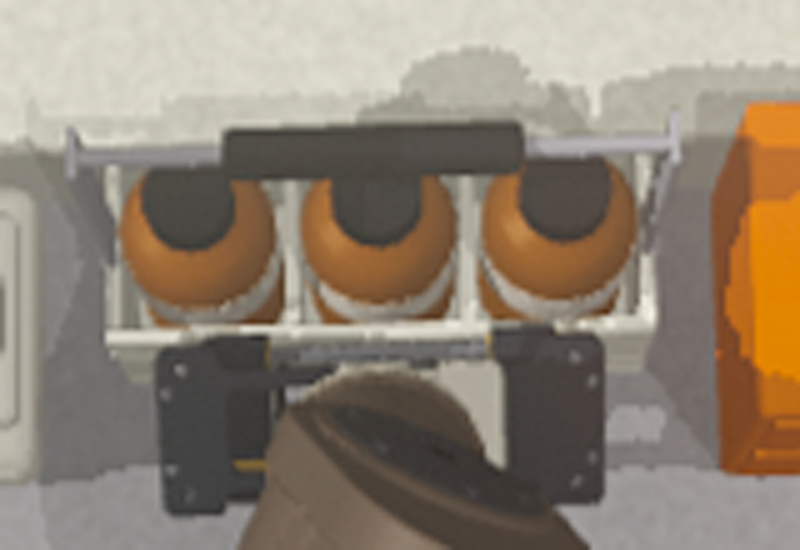

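```bash
python3 -m inch '[-0.002,0,-0.0045,0,0,0,-0.005,0,-0.011,0,0,0,-0.011,0,-0.023,0,0,0,-0.017,0,-0.036,0,0,0,-0.025,0,-0.054,0,0,0,-0.034,0,-0.072,0,0,0,-0.06,0,-0.072,0,0,0,-0.09,0,-0.072,0,0,0,-0.12,0,-0.07,0,0,0,-0.15,0,-0.065,0,0,0,-0.17,0,-0.06,0,0,0,-0.17,0,-0.06,0,0,0]'
python3 look.py g5 240 120 160 110 5
```

```text
time: 12.45
tool_pos: [0.5824, 0.0204, 0.1646]
ee_rot: [-0.005, 1.131, 0.033]
contact_force: [-1.2, 0.7, -0.7]
opening: 1.001
[ 0.41  0.32 -0.69  2.12  0.72  0.43  0.79] [0.5824 0.0204 0.1646] [-0.005  1.131  0.033] [-1.2  0.7 -0.7]
```

View pics/g5.png

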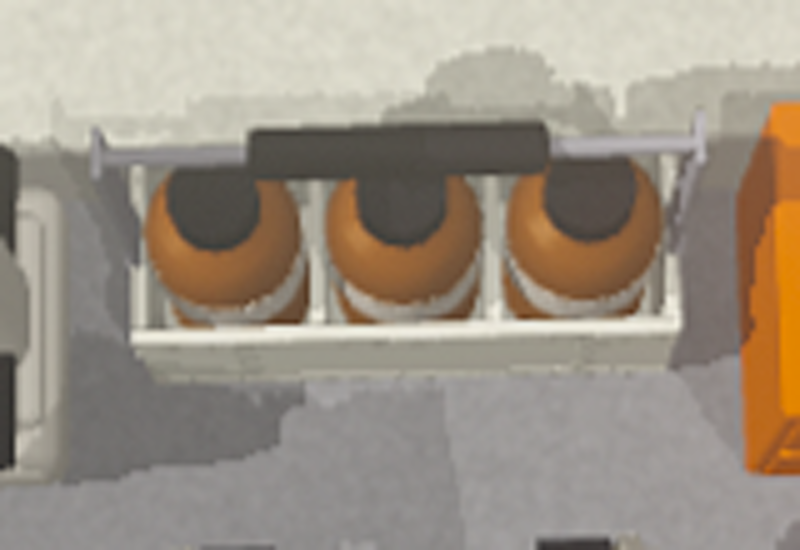

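```bash
python3 - <<'E'
from bench import r
from h import *
f=r.grab_frame("top")
P=lambda u,v,z: ray(f,239.6+u/5,119.6+v/5,z)
def rep(n,a,b):
    w=a-b; m=(a+b)/2; e=np.array([np.cos(.0288),np.sin(.0288)]);q=m[:2]-[.798,.0285]
    print(n,a.round(4),b.round(4),"len",np.linalg.norm(w).round(4),"yaw",np.degrees(np.arctan2(-w[0],w[1])).round(2),"ledge xy",(q@e).round(4),(q@[-e[1],e[0]]).round(4))
rep("rim",P(132,341,.08),P(682,325,.08)); rep("foot",P(155,382,0),P(668,367,0))
# subpixel fit of rim/face edge & whole-ledge yaw
g=f["img"].astype(float).mean(2);A=[]
for u in range(270,373):
    y=119.6+(341-(5*(u-239.6)-132)*16/550)/5; k=int(round(y)); s=g[k-4:k+7,u]; d=s[:-1]-s[1:]; j=d.argmax(); A.append((u,k-4+j+.5+(0 if j in(0,9) else (d[j-1]-d[j+1])/(2*(d[j-1]-2*d[j]+d[j+1])))))
A=np.array(A);c=np.polyfit(A[:,0],A[:,1],1);res=A[:,1]-np.polyval(c,A[:,0]);k=abs(res)<1.5;c=np.polyfit(A[k,0],A[k,1],1)
a,b=[ray(f,u,np.polyval(c,u),.08) for u in(270,372)];w=a-b;print("fit rim yaw",np.degrees(np.arctan2(-w[0],w[1])),k.sum())
B=[]
for u in list(range(75,105))+list(range(500,575)):
    k=int(round(155-(u-61)*13/522)); s=g[k-4:k+5,u]; d=s[:-1]-s[1:]; j=d.argmax()
    if d[j]>12: B.append((u,k-4+j+.5))
B=np.array(B);c=np.polyfit(B[:,0],B[:,1],1);res=B[:,1]-np.polyval(c,B[:,0]);k=abs(res)<1.5;c=np.polyfit(B[k,0],B[k,1],1)
a,b=[ray(f,u,np.polyval(c,u),.075) for u in(75,570)];w=a-b;print("ledge yaw",np.degrees(np.arctan2(-w[0],w[1])),k.sum(),a,b)
for n,u,v,z in(("beaker",140,295,.05),("dropper",525,304,.04)): pass
E
```

```text
rim [0.704  0.1479 0.08  ] [ 0.7125 -0.0989  0.08  ] len 0.247 yaw 1.98 ledge xy -0.0898 -0.0014
foot [0.7041 0.1477 0.    ] [ 0.7127 -0.1001  0.    ] len 0.248 yaw 2.0 ledge xy -0.0897 -0.0021
fit rim yaw 1.6800952419167874 103
ledge yaw 1.512962943751227 102 [0.78307055 0.59077713 0.075     ] [ 0.81288418 -0.53800003  0.075     ]
```

```bash
python3 - <<'E'
from bench import r
import cv2,numpy as np
t=r.grab_frame("top")["img"][:,:,::-1];s=r.grab_frame("scene")["img"][:,:,::-1]
cv2.imwrite("pics/z.png",cv2.resize(np.hstack([t,s]),(800,300),interpolation=cv2.INTER_AREA))
o=cv2.imread("pics/top0.png")
for n,(x,y) in dict(beaker=(140,295),dropper=(525,304),red=(423,270),cab=(438,175)).items():
    p=o[y-18:y+18,x-18:x+18]; R=cv2.matchTemplate(t[y-30:y+30,x-30:x+30].copy(),p,cv2.TM_CCOEFF_NORMED);print(n,cv2.minMaxLoc(R)[1],np.subtract(cv2.minMaxLoc(R)[3],12))
E
```

```text
beaker 0.9803735613822937 [0 0]
dropper 0.9114997386932373 [0 0]
red 0.9645683169364929 [0 0]
cab 0.9265461564064026 [ 7 -2]
```

View pics/z.png

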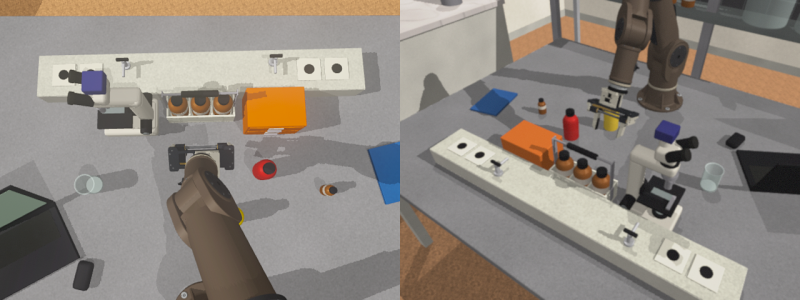

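```bash
python3 -c "
from bench import r
print(r.read_state()['contact_force'],r.hand_in())"
```

```text
the job is handed in; nothing more can be done
[ 0.40084161  0.39010342 -0.21717728] None
```

The crate is in its bay with its rear side against the ledge, and I've handed the job in at about 12.6 s. I pushed it with both open fingertips on its front side, about 30 mm above the bench, in two stages. The first push was off-centre, which turned the crate nearly square and kept the gripper clear of the yellow bottle. The second was centred and went all the way to the ledge.

**Position:** at the ledge the push force rose to about 45 N with no further movement. The crate's front side measured 90 mm from the ledge face, which is home, and about 2 mm off mid bay.

**Squareness:** the line fit gave the crate 1.7° and the ledge 1.5°. Corners read by eye gave the crate about 2.0° against the 1.65° I used for the ledge. These differ by a few tenths of a degree, which is about my measuring error.

**Surroundings:** the beaker, dropper and red bottle match their starting positions in the image. In the last pictures the crate and its bottles stand upright, and the hand is back and clear with the force near zero. The same image match gave a 7-pixel offset for the cabinet. I put that down to its plain surface and the changed shadows, because it is fixed and no push went near it.

**Approach:** my first, steeper tilt hit the elbow limit, and the arm swung to a different joint configuration, pulling the hand off its path. No contact force showed, and I carried on with a shallower tilt.

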